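# Lock the decorating wheel with its index pin

## Robot

A 6-joint arm with a two-finger parallel gripper is mounted at the origin on the work surface. World frame = base frame: x ahead of the robot, y to its left, z up, the work surface at z = 0. Lengths are in m, angles in rad, forces in N, time in s.
With the tool pointing down it reaches from about 0.375 to 0.9 m from the base axis. Payload 3.1 kg.
Tool frame: the origin (TCP) lies on the centre line of the jaws, within the pads' length; the fingertips stand 22 mm ahead of it and the grasp point (between the pads) lies 3 mm ahead of it; z points along the fingers, x is the direction in which the jaws open and shut, and the axes are right-handed (so a half turn about z gives the same grasp; the last joint's range is limited). The gripper opens to 87 mm and grips with 3 to 60 N. Pads are 19 mm wide; open, the fingers measure 117 mm over their backs; the gripper's body (75 mm by 190 mm) begins 51 mm behind the grasp point.
Start: joints at [1.101, 0.527, 1.433, -0, 1.181, -0.178], TCP at [0.18, 0.599, 0.209] pointing down, gripper open.
Joint ranges: [-3.08, 3.08], [-0.75, 2.2], [0.22, 2.44], [-1.43, 4.57], [0, 2.65], [-2.85, 2.85]. Speed limits (rad/s): [2.79, 2.79, 3.14, 3.14, 3.14, 3.14].

## Interface

Orientations are given as a unit quaternion [x, y, z, w].
In Python, from rig import robot, camera, order gives the robot as it stands.
- The arm moves only by the shell command python3 -m pendant 'ROWS' [OPENING] [FORCE]. ROWS is JSON, a list of rows, each a list of 2 entries, a list of its own where there are three numbers: the shift along the tool's x, y, z in mm, then the turn about the tool's z in degrees. A call has 1 to 8 rows; each row shifts and turns the commanded pose from where the row before left it, along the tool's axes as they then stand; what a row does not reach is not made up. A row lasts 1/8 s, in which the tool goes at most 62.5 mm and 10.7 degrees, less where a joint would pass 70% of its speed; a pose out of reach is approached as far as the arm can. A call with a gripper value outside its range is refused whole. OPENING is the finger opening in mm, from 0 to 87, set as the call begins (- or left out, the last holds). The fingers move at their own pace and stop on an object; FORCE is the grip in N (left out, the last holds). Time passes only in rows, so rows that do not move let the fingers close. It gives the time, the measured TCP pose, the force and the opening at its end, in the units of the state.
- robot.get_obs(): the state, without advancing time (a new reading comes with each control period).
- camera(name): name is "scene" or "side" or "wrist"; returns a dict with "pixels" (384x512x3 uint8, blue, green, red), "mtx" (3x3 intrinsics, pixels), "k1" (the pictures are not rectified: a ray, as slopes to the right and down, at radius r is drawn at 1 + k1 r^2 times it, then the intrinsics apply), "R" (3x3) and "t" (3): a world point X has camera coordinates R X + t. Camera axes: x right, y down, z forward; pixel columns grow to the right and rows downward; lengths in m; the calibration is good to about 2 mm. A picture is of the moment at which its call begins. There is no depth.
- order.hand_in(): hands the job in, once; it reports no verdict.
The state is a dict: "time": time; "q": joint angles; "joint_velocities": joint speeds; "joint_torque": joint torques, N m; "position": TCP position; "tool_rot": TCP orientation; "ft_force": force on the tool from outside, world axes, zero at the start; "moment": the same for the moment, N m; "grip_width": finger opening in m.
Only numpy, scipy, OpenCV 4.12 (cv2) and the standard library are available. Lean on these libraries where they do the work, as an engineer would, in place of code of your own. Each camera call takes 0.05 s, during which the arm holds its last target. There are 200 camera calls.

## Task

Lock the decorating wheel: its steel index pin is kept under the lid of one of the three white pots, so lift lids until you find it, and stand each lid you take off upright on the bench or back on a pot. Put the pin through the eye in the wheel's tail, turn the wheel clockwise until the pin finds the hidden hole in the plate below, push it fully home and let go. The dish must stay standing on the wheel, and the sponge, bottle and spatula are to be left where they are.

Things in the scene. Friction and masses are not known exactly. Their poses are not given: they have to be found in the camera images.
- pin_head (a point): Index pin: plain steel, 60 to 130 g, 78 mm long: round head 20 mm wide, 40 mm tall, over a round shank 10 mm wide, 38 mm long; the last 3 mm of its foot taper to 6 mm. At the start it stands upright, head up, in the block of one of the pots, foot 8 mm above the bench, under the lid. Point: centre of the head, 58 mm above the foot; z runs from foot to head.
- pin_tip (a point): The centre of the index pin's foot, 58 mm below the head's centre.
- eye (a point): The eye: a round through hole 13 mm wide in the wheel's tail, the only such hole. Point: centre of its mouth in the tail's upper face, 83 mm above the bench, 115 mm from the wheel's axis. The tail is a flat aluminium plate 10 mm thick, flush with the wheel's disc, 170 mm wide, reaching out to 140 mm from the axis. It turns with the wheel.
- wheel_axis (a point): Decorating wheel: aluminium disc 170 mm wide on a fixed grey foot. Point: on its vertical axis, in the disc's upper face, 83 mm above the bench. It turns with slight friction (0.5 N at the eye) and stays where it is left; stops lie beyond the arc that is needed.
- plate_level (a point): Height of the fixed grey index plate, point on the wheel's axis: its upper face, 3 mm below the tail. It is 20 mm thick with one through hole 13 mm wide, 115 mm from the axis, hidden by the tail, place not told: 8 to 35 degrees clockwise (from above) of the eye's start. Elsewhere on that arc a pin in the eye stands on the plate, its head 25 mm above the tail; when home the head rests on the tail.
- dish: A shallow terracotta dish, 100 mm wide and 18 mm tall, loose on the middle of the wheel's disc; it rides round with it. Point: centre of its underside.
- sponge: Bystander: a yellow sponge block, 100 x 150 x 35 mm, loose, left of the wheel. Point: centre of its underside.
- glue: Bystander: a white bottle with a blue cap, 44 mm wide and 120 mm tall, standing loose at the right, beyond the pots. Point: centre of its underside.
- rib: Bystander: a spatula lying loose beyond the pots. Point: centre of its underside.
- lid0_knob (a point): Lid, at the start on a pot: white ceramic cap 68 mm wide, 87 mm tall, open below, 4 mm walls, with a round knob 24 mm wide, 22 mm tall on top; 160 g. Point: centre of the knob, 98 mm above the lid's foot, z up. On a pot its foot is 8 mm above the bench; it clears a pin once lifted 85 mm. The bench is free for lids 460 to 590 mm ahead and 290 to 380 mm right of the robot, beside the pots.
- lid1_knob (a point): Lid, at the start on a pot: white ceramic cap 68 mm wide, 87 mm tall, open below, 4 mm walls, with a round knob 24 mm wide, 22 mm tall on top; 160 g. Point: centre of the knob, 98 mm above the lid's foot, z up. On a pot its foot is 8 mm above the bench; it clears a pin once lifted 85 mm. The bench is free for lids 460 to 590 mm ahead and 290 to 380 mm right of the robot, beside the pots.
- lid2_knob (a point): Lid, at the start on a pot: white ceramic cap 68 mm wide, 87 mm tall, open below, 4 mm walls, with a round knob 24 mm wide, 22 mm tall on top; 160 g. Point: centre of the knob, 98 mm above the lid's foot, z up. On a pot its foot is 8 mm above the bench; it clears a pin once lifted 85 mm. The bench is free for lids 460 to 590 mm ahead and 290 to 380 mm right of the robot, beside the pots.
- pot0: One of three identical pots: fixed white saucer, 88 mm wide, 8 mm thick, on it a wooden block 36 x 36 mm, 22 mm tall, with an upright hole 12 mm square, 22 mm deep that holds the pin in one pot and is empty in the others. Point: centre of its underside, on the bench; z up.
- pot1: One of three identical pots: fixed white saucer, 88 mm wide, 8 mm thick, on it a wooden block 36 x 36 mm, 22 mm tall, with an upright hole 12 mm square, 22 mm deep that holds the pin in one pot and is empty in the others. Point: centre of its underside, on the bench; z up.
- pot2: One of three identical pots: fixed white saucer, 88 mm wide, 8 mm thick, on it a wooden block 36 x 36 mm, 22 mm tall, with an upright hole 12 mm square, 22 mm deep that holds the pin in one pot and is empty in the others. Point: centre of its underside, on the bench; z up.
Not all that is in view belongs to the job. Leave any blue or turquoise look-alike of the part that bears lid2_knob alone. What is shaped like the part that bears lid0_knob but red is not meant.

How it is judged:
By the outcome, as a careful person would: the job done as asked, in the order asked, and still so for the second after the job is handed in, with the robot touching nothing.
It also fails if it takes over 72 s, if anything falls off the work surface, if the arm or the gripper's body presses on something with over 40 N, if the wrist force passes 120 N, or if a joint passes its speed limit or range.

## Working session

There is one attempt and no reset: what is moved stays moved. The work goes in short steps, Python scripts to look and compute and a shell command to move; the robot and the scene stay as the last step left them, time stands still between calls to the robot, and variables do not carry over. Pictures are saved under pics/ and viewed, about 8 in all and at most 12, crops included, and the job is handed in when it is done.

```bash
ls; mkdir -p pics; cat > h.py <<'E'
import numpy as np,cv2
from rig import robot,camera,order
from scipy.spatial.transform import Rotation as Ro
def snap(n,f):
    c=camera(n); cv2.imwrite(f,c["pixels"]); np.savez(f+'.npz',**c); return c
def px2w(c,u,v,z):
    m=c["mtx"]; x=np.array([(u-m[0,2])/m[0,0],(v-m[1,2])/m[1,1]]); p=x.copy()
    for _ in range(30): p=x/(1+float(c["k1"])*(p@p))
    d=c["R"].T@np.array([p[0],p[1],1]); o=-c["R"].T@c["t"]
    return o+d*(z-o[2])/d[2]
def w2px(c,X):
    Y=c["R"]@np.array(X)+c["t"]; p=Y[:2]/Y[2]; p=p*(1+float(c["k1"])*(p@p))
    return c["mtx"][0,0]*p[0]+c["mtx"][0,2],c["mtx"][1,1]*p[1]+c["mtx"][1,2]
def st():
    o=robot.get_obs(); R=Ro.from_quat(o["tool_rot"]).as_matrix()
    print("t",round(o["time"],2),"p",np.round(np.array(o["position"])*1e3,1),"R",np.round(R,3).tolist(),"F",np.round(o["ft_force"],1),"w",round(o["grip_width"]*1e3,1)); return o,R
def go(X):
    "tool-frame shift mm of TCP to X(m)"
    o,R=st(); print("shift",np.round(R.T@(np.array(X)-o["position"])*1e3,1))
E
python3 - <<'E'
from h import *
st()
a=snap("scene","pics/s0.png");b=snap("side","pics/d0.png")
im=np.hstack([a["pixels"],b["pixels"]])
for c in(a,b): print(-c["R"].T@c["t"],c["mtx"][0,0],c["k1"])
E
```

```text
pics
t 0.0 p [179.4 597.9 208. ] R [[0.288, 0.958, -0.001], [0.958, -0.288, -0.002], [-0.002, -0.0, -1.0]] F [-0.1  0.3  0.7] w 87.2
[1.54642818 0.55527281 1.1442212 ] 462.91119402934515 -0.14443957726671058
[ 0.31714422 -0.63107946  0.7106731 ] 347.6242517252235 -0.026094271008522796
```

View pics/s0.png

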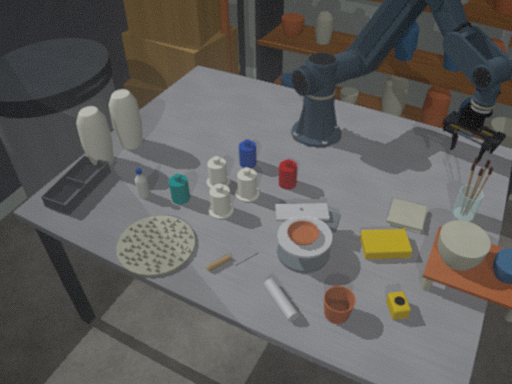

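View pics/d0.png

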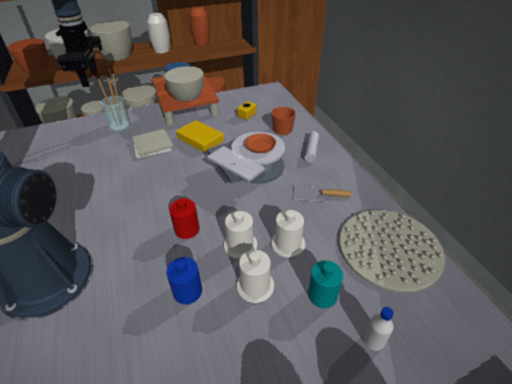

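The white lids are at scene (217,170), (247,183) and (221,200); in side they are (239,233), (289,232) and (255,273). The look-alikes I'm rejecting, in scene, are blue (248,153), teal (179,188) and red (288,174). The wheel is at scene (304,235), with its tail at (303,212).

```bash
python3 - <<'E'
import cv2,numpy as np
a=cv2.imread("pics/s0.png");b=cv2.imread("pics/d0.png")
r=lambda i,x,y,w,h,k:cv2.resize(i[y:y+h,x:x+w],None,fx=k,fy=k,interpolation=cv2.INTER_CUBIC)
# top: scene lids (200..265,150..220)x4 ; scene wheel (265..345,195..275)
t=np.hstack([r(a,195,150,80,70,5),r(a,265,200,80,70,5)])
u=np.hstack([r(b,215,200,100,62,4),r(b,200,125,100,62,4)])
cv2.imwrite("pics/c0.png",np.vstack([t,u]))
E
```

```text
(no output)
```

View pics/c0.png

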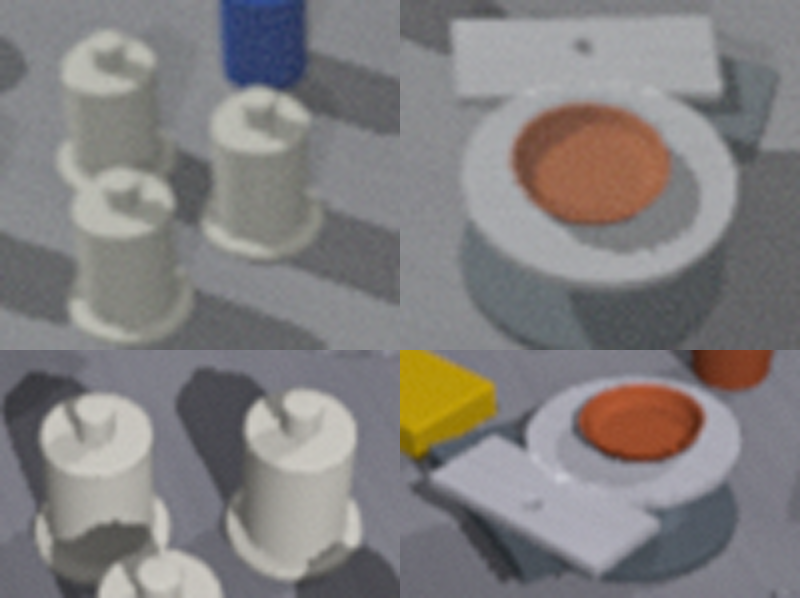

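```bash
python3 - <<'E'
from h import *
a=dict(np.load("pics/s0.png.npz"));b=dict(np.load("pics/d0.png.npz"))
for n,p,q,z in [("A",(217,160),None,.106),("B",(247.4,170.8),None,.106),("C",(219.8,187.4),None,.106),("eye",(301.4,209.2),(233,163.2),.083),("axis",(305,237),(258.4,147.9),.083),
 ("sA",None,(239.2,218),.106),("sB",None,(290,216.2),.106),("sC",None,(255,257),.106),("glue",(141,197),(376,348),0),("rib",(232,260),(320,193),0)]:
    print(n,*[np.round(px2w(c,*u,z)*1e3,1)[:2] for c,u in((a,p),(b,q)) if u is not None])
E
```

```text
A [ 466.8 -197.8]
B [470.2 -70.8]
C [ 588.7 -111.7]
eye [537.2 166.4] [532.8 164.6]
axis [643.4 226. ] [630.8 210.4]
sA [473.2 -75.4]
sB [ 588.9 -114.1]
sC [ 468.3 -197.1]
glue [ 668.  -411.4] [ 644.5 -425.1]
rib [768.3  34.1] [761.6  31.9]
```

```bash
python3 - <<'E'
from h import *
a=dict(np.load("pics/s0.png.npz"));b=dict(np.load("pics/d0.png.npz"))
for n,p,q,z in [("blue",(247,144),(181,265),.1),("teal",(179,179),(324,268),.1),("red",(288,164),(182,204),.1)]:
    print(n,*[np.round(px2w(c,*u,z)*1e3,1)[:2] for c,u in((a,p),(b,q)) if u is not None])
o,R=st()
for p,q in [((.1794,.5979),(.43,.15)),((.43,.15),(.4675,-.1975))]: print(np.round(R.T@np.array([q[0]-p[0],q[1]-p[1],0])*1e3,1))
E
```

```text
blue [ 326.6 -151.9] [ 315.1 -155.9]
teal [ 610.4 -265.1] [ 595.2 -272.1]
red [364.8  36.5] [355.   28.9]
t 0.1 p [179.5 598.  208.1] R [[0.288, 0.958, -0.001], [0.958, -0.288, -0.002], [-0.002, -0.0, -1.0]] F [-0.4 -0.2  0.4] w 86.7
[-356.9  368.9    0.5]
[-322.   135.9    0.6]
```

```bash
python3 -m pendant '[[[-40,41,-5],0],[[-40,41,-5],0],[[-40,41,-5],0],[[-40,41,-5],0],[[-40,41,0],0],[[-40,41,0],0],[[-40,41,0],0],[[-40,41,0],0]]' 45 20 && python3 -m pendant '[[[-37,41,0],0],[[-54,22.6,0],0],[[-54,22.6,0],0],[[-54,22.6,0],0],[[-54,22.6,0],0],[[-54,22.6,0],0],[[-54,22.6,0],0],[[0,0,0],0]]' && python3 -c "
from h import *
go([.4675,-.1975,.121]); snap('wrist','pics/w1.png')"
```

```text
time: 1.1
position: [0.4024, 0.1961, 0.2289]
tool_rot: [0.802, 0.597, 0.0, -0.0]
ft_force: [0.3, 0.8, -1.0]
grip_width: 0.0451
time: 2.1
position: [0.4679, -0.2032, 0.2287]
tool_rot: [0.804, 0.595, 0.0, 0.001]
ft_force: [0.5, 0.6, 0.3]
grip_width: 0.0449
t 2.1 p [ 467.9 -203.2  228.7] R [[0.293, 0.956, 0.001], [0.956, -0.293, -0.002], [-0.001, 0.002, -1.0]] F [0.5 0.6 0.3] w 44.9
shift [  5.5  -2.2 107.7]
```

View pics/w1.png

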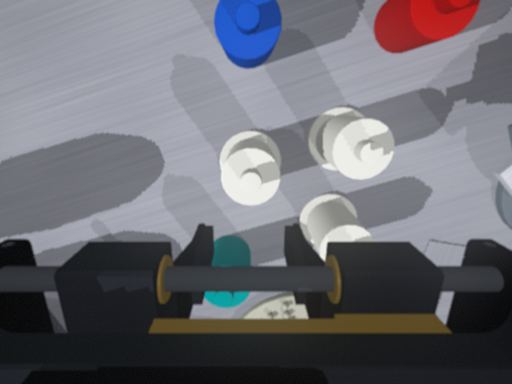

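```bash
python3 -c "
from h import *
c=dict(np.load('pics/w1.png.npz'))
for u in [(250,181),(371,152)]: print(px2w(c,*u,.116))
print(-c['R'].T@c['t'])"
```

```text
[ 0.46618585 -0.20115777  0.116     ]
[ 0.47303041 -0.07329218  0.116     ]
[ 0.38888459 -0.17885924  0.4040396 ]
```

The wrist picture shows lid A's knob at (250,181), lid B's at (371,152) and lid C partly behind the gripper. A is at (467,-199) mm, so I'm grasping that one.

```bash
python3 -m pendant '[[[4,-2,25],0],[[0,0,40],0],[[0,0,30],0],[[0,0,12],0],[[0,0,0],0],[[0,0,0],0]]' 45 20 && python3 -m pendant '[[[0,0,0],0],[[0,0,0],0],[[0,0,0],0],[[0,0,0],0]]' 5 20 && python3 -m pendant '[[[0,0,-20],0],[[0,0,-40],0],[[0,0,-50],0],[[0,0,-40],0],[[0,0,0],0]]' && python3 -c "
from h import *
st(); a=snap('side','pics/d1.png'); u,v=map(int,w2px(a,[.467,-.199,.05])); print(u,v)
cv2.imwrite('pics/d1c.png',cv2.resize(a['pixels'][v-110:v+60,u-90:u+90],None,fx=3,fy=3,interpolation=2))"
```

```text
time: 2.9
position: [0.4671, -0.1945, 0.123]
tool_rot: [0.802, 0.597, 0.0, 0.001]
ft_force: [0.7, -0.3, 0.1]
grip_width: 0.045
time: 3.4
position: [0.4664, -0.1945, 0.1221]
tool_rot: [0.802, 0.597, 0.0, 0.0]
ft_force: [-0.8, 0.4, 0.4]
grip_width: 0.013
time: 4.03
position: [0.4683, -0.1957, 0.2754]
tool_rot: [0.802, 0.597, 0.001, 0.004]
ft_force: [1.1, 0.5, -0.4]
grip_width: 0.0046
t 4.03 p [ 468.3 -195.7  275.4] R [[0.288, 0.958, 0.007], [0.958, -0.288, -0.005], [-0.003, 0.008, -1.0]] F [ 1.1  0.5 -0.4] w 4.6
255 273
```

View pics/d1c.png

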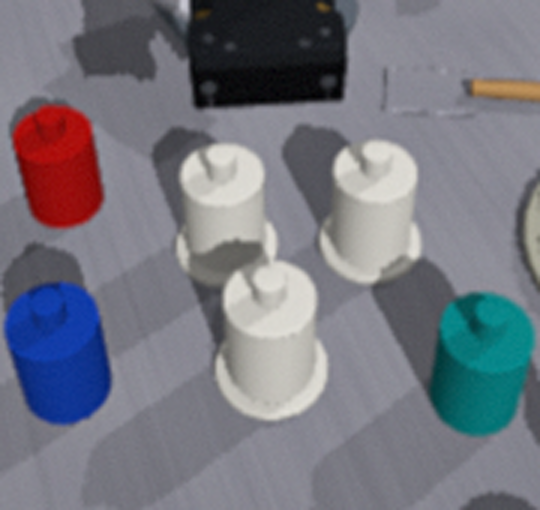

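The grasp missed: the fingers closed to 5 mm and the lids haven't moved. I'll check where the fingertips appear against where kinematics puts them.

```bash
python3 -c "
from h import *
o,R=st()
c=camera('wrist');cs=camera('side');p=np.array(o['position'])
for d in(0,.003,.022): print('w',np.round(w2px(c,p+R[:,2]*d)),'s',np.round(w2px(cs,p+R[:,2]*d)))
c1=dict(np.load('pics/w1.png.npz')); print('tip in w1',w2px(c1,[.4679,-.2032,.2067]))
i=c['pixels'].copy(); j=cs['pixels'][100:292,120:376]
cv2.imwrite('pics/w2.png',np.hstack([i[100:360,80:430],cv2.resize(j,None,fx=260/192,fy=260/192)]))
"
```

```text
t 4.08 p [ 466.9 -194.8  273.3] R [[0.288, 0.958, 0.003], [0.958, -0.288, -0.002], [-0.001, 0.003, -1.0]] F [ 0.7 -0.1 -0.5] w 4.9
w [248. 229.] s [252. 200.]
w [248. 227.] s [252. 201.]
w [248. 216.] s [253. 208.]
tip in w1 (np.float64(248.58356125322382), np.float64(216.1114270314523))
```

View pics/w2.png

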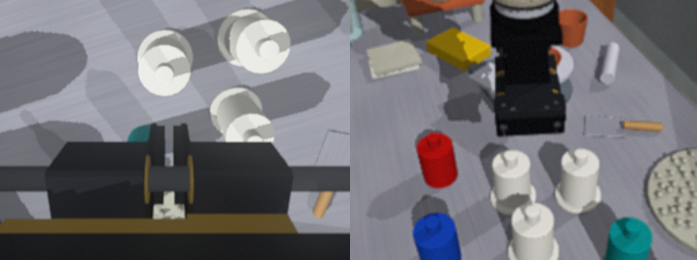

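```bash
python3 -c "
from h import *
o,R=st()
c=camera('wrist');cs=camera('scene');p=np.array(o['position'])
out=[]
for cc,s in((c,70),(cs,35)):
  u,v=map(int,w2px(cc,p)); k=380//s; i=cv2.resize(cc['pixels'][v-s:v+s,u-s:u+s],(400,400),interpolation=2)
  for d,col in((-.02,(255,0,255)),(0,(0,0,255)),(.022,(0,255,0))):
    a,b=w2px(cc,p+R[:,2]*d); cv2.drawMarker(i,(int((a-u+s)*200/s),int((b-v+s)*200/s)),col,1,12,1)
  out.append(i)
cv2.imwrite('pics/w3.png',np.hstack(out))
"
```

```text
t 4.17 p [ 465.5 -193.9  271. ] R [[0.288, 0.958, -0.002], [0.958, -0.288, 0.001], [0.001, -0.002, -1.0]] F [ 0.4 -0.6 -0.3] w 5.3
```

View pics/w3.png

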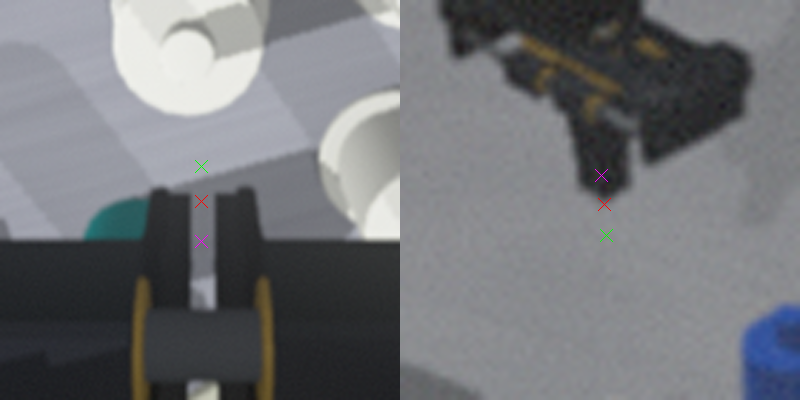

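Both overlays put the visible fingertips about 25 mm higher than the stated 22 mm past the TCP. In scene the tip is at crop row ~197, predicted 235. That explains the miss, so I'll take the tips to be about level with the reported TCP, and descend further.

```bash
python3 -m pendant '[[[-4,2,40],0],[[0,0,50],0],[[0,0,50],0],[[0,0,16],0],[[0,0,6],0],[[0,0,4],0],[[0,0,0],0]]' 45 20 && python3 -m pendant '[[[0,0,0],0],[[0,0,0],0],[[0,0,0],0],[[0,0,0],0]]' 5 20
```

```text
time: 5.15
position: [0.4674, -0.199, 0.1063]
tool_rot: [0.802, 0.597, 0.0, 0.0]
ft_force: [0.1, 0.8, 0.6]
grip_width: 0.0449
time: 5.65
position: [0.4672, -0.1988, 0.1061]
tool_rot: [0.802, 0.597, 0.0, 0.0]
ft_force: [-0.4, 0.9, 0.1]
grip_width: 0.0129
```

```bash
python3 -m pendant '[[[0,0,0],0],[[0,0,0],0],[[0,0,0],0],[[0,0,5],0],[[0,0,4],0],[[0,0,0],0]]' 45 20 && python3 -m pendant '[[[0,0,0],0],[[0,0,0],0],[[0,0,0],0],[[0,0,0],0]]' 5 20; python3 -c "
from h import *
o,R=st()
p=np.array(o['position']);out=[]
for n,s in(('wrist',100),('side',50)):
  cc=camera(n);u,v=map(int,w2px(cc,p)); i=cv2.resize(cc['pixels'][max(0,v-s):v+s,u-s:u+s],None,fx=200/s,fy=200/s,interpolation=2)
  out.append(i[:400]); print(i.shape)
h=min(len(i) for i in out)
cv2.imwrite('pics/w4.png',np.hstack([i[:h] for i in out]))
"
```

```text
time: 6.4
position: [0.4668, -0.1986, 0.0964]
tool_rot: [0.802, 0.597, -0.0, -0.001]
ft_force: [0.4, 0.4, -0.6]
grip_width: 0.0449
time: 6.9
position: [0.4672, -0.199, 0.0971]
tool_rot: [0.802, 0.597, -0.0, 0.0]
ft_force: [-1.1, -0.9, 1.9]
grip_width: 0.0225
t 6.9 p [ 467.2 -199.    97.1] R [[0.288, 0.958, 0.0], [0.958, -0.288, -0.001], [-0.0, 0.0, -1.0]] F [-1.1 -0.9  1.9] w 22.5
(400, 400, 3)
(400, 400, 3)
```

View pics/w4.png

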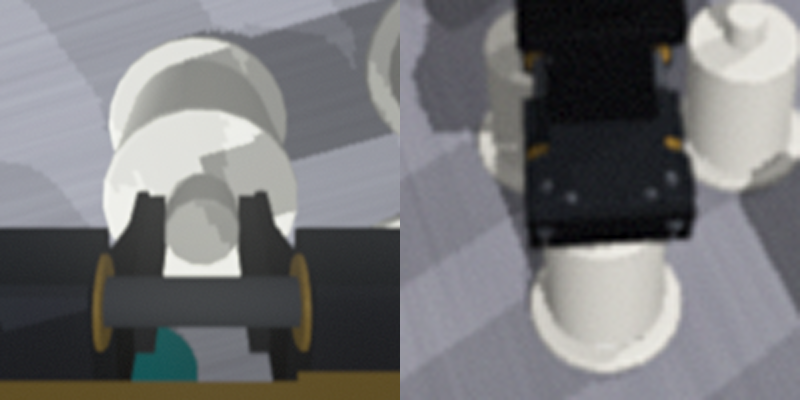

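```bash
python3 -m pendant '[[[0,0,0],0],[[0,0,0],0],[[0,0,5],0],[[0,0,4],0],[[0,0,0],0]]' 45 20 && python3 -m pendant '[[[0,0,0],0],[[0,0,0],0],[[0,0,0],0],[[0,0,0],0]]' 5 20
```

```text
time: 7.62
position: [0.4668, -0.1985, 0.0874]
tool_rot: [0.802, 0.597, -0.0, -0.001]
ft_force: [-0.1, -0.1, 1.2]
grip_width: 0.045
time: 8.12
position: [0.4672, -0.1989, 0.088]
tool_rot: [0.802, 0.597, -0.0, 0.0]
ft_force: [-0.7, -0.4, -0.9]
grip_width: 0.023
```

```bash
python3 -m pendant '[[[0,0,-10],0],[[0,0,-30],0],[[0,0,-50],0],[[0,0,-50],0],[[0,0,-10],0],[[0,0,0],0]]' && python3 -c "
from h import *
st(); a=snap('side','pics/d2.png'); u,v=map(int,w2px(a,[.467,-.199,.05])); print(u,v)
cv2.imwrite('pics/d2c.png',cv2.resize(a['pixels'][v-90:v+40,u-65:u+65],None,fx=4,fy=4,interpolation=2))"
```

```text
time: 8.88
position: [0.4668, -0.1985, 0.2382]
tool_rot: [0.802, 0.597, 0.0, 0.0]
ft_force: [0.6, 0.4, -2.7]
grip_width: 0.0232
t 8.88 p [ 466.8 -198.5  238.2] R [[0.288, 0.958, 0.0], [0.958, -0.288, -0.0], [-0.0, 0.001, -1.0]] F [ 0.6  0.4 -2.7] w 23.2
255 273
```

View pics/d2c.png

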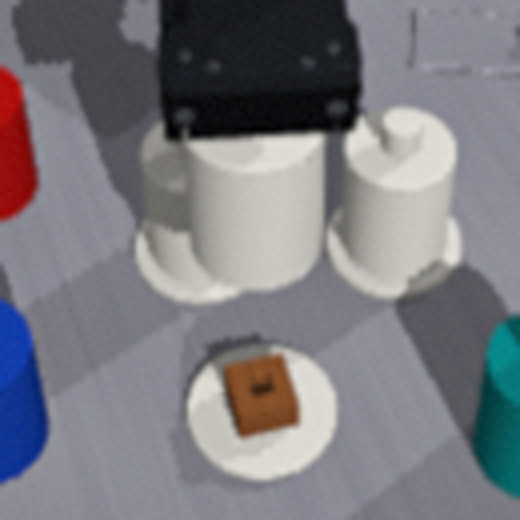

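The lid is up and pot A is empty: its block has a bare hole at crop (262,385). I'll set the lid straight back on its pot and go to lid B.

```bash
python3 -m pendant '[[[0,0,50],0],[[0,0,50],0],[[0,0,30],0],[[0,0,12],0],[[0,0,6],0],[[0,0,3],0],[[0,0,0],0]]' && python3 -m pendant '[[[0,0,0],0],[[0,0,0],0],[[0,0,0],0],[[0,0,-10],0],[[0,0,-40],0],[[0,0,0],0]]' 45 20 && python3 -m pendant '[[[41,-10.5,0],0],[[41,-10.5,0],0],[[40,-10.5,0],0],[[0,0,0],0],[[0,0,0],0]]' && python3 -c "
from h import *
go([.472,-.073,.088]); c=snap('wrist','pics/w5.png')
print(w2px(c,[.472,-.073,.117]))
m=c['pixels'];"
```

```text
time: 9.8
position: [0.4677, -0.1992, 0.088]
tool_rot: [0.802, 0.597, 0.0, 0.001]
ft_force: [0.1, 0.0, 0.9]
grip_width: 0.0236
time: 10.55
position: [0.4692, -0.2002, 0.1399]
tool_rot: [0.802, 0.597, 0.001, 0.003]
ft_force: [0.2, 0.5, -1.2]
grip_width: 0.0447
time: 11.18
position: [0.4722, -0.0732, 0.1368]
tool_rot: [0.802, 0.597, -0.0, 0.0]
ft_force: [0.7, 0.3, -0.1]
grip_width: 0.0451
t 11.18 p [472.2 -73.2 136.8] R [[0.287, 0.958, 0.0], [0.958, -0.287, -0.0], [-0.0, 0.0, -1.0]] F [ 0.7  0.3 -0.1] w 45.1
shift [ 0.2 -0.3 48.8]
(np.float64(248.69813251701044), np.float64(216.88386620384034))
```

```bash
python3 -m pendant '[[[0,0,25],0],[[0,0,16],0],[[0,0,6],0],[[0,0,2],0],[[0,0,0],0]]' && python3 -m pendant '[[[0,0,0],0],[[0,0,0],0],[[0,0,0],0],[[0,0,0],0]]' 5 20 && python3 -m pendant '[[[0,0,-10],0],[[0,0,-30],0],[[0,0,-50],0],[[0,0,-50],0],[[0,0,-10],0],[[0,0,0],0]]' && cat >> h.py <<'E'
def pot(c,x,y):
    u,v=map(int,np.round(w2px(c,[x,y,.03]))); b=c["pixels"][v-30:v+16,u-14:u+15].astype(int)
    br=(b[...,2]-b[...,0]>40); print("brown",br.sum(),"at z.03 px",u,v)
    # column of pixels up the pin axis
    for z in(.03,.04,.05,.066,.08):
        p,q=map(int,np.round(w2px(c,[x,y,z]))); print(z,c["pixels"][q,p-6:p+7,1].tolist())
E
python3 -c "
from h import *
st(); a=snap('side','pics/d3.png'); pot(a,.472,-.073)
print('ref A'); pot(dict(np.load('pics/d2.png.npz')),.467,-.199)"
```

```text
time: 11.85
position: [0.4724, -0.0734, 0.0882]
tool_rot: [0.803, 0.597, 0.0, 0.0]
ft_force: [-0.1, 0.1, -0.1]
grip_width: 0.0452
time: 12.35
position: [0.4723, -0.0728, 0.0882]
tool_rot: [0.802, 0.597, 0.0, 0.0]
ft_force: [0.3, 1.0, 1.6]
grip_width: 0.0234
time: 13.1
position: [0.4717, -0.0728, 0.2381]
tool_rot: [0.802, 0.597, 0.0, 0.0]
ft_force: [-1.3, -0.8, -1.9]
grip_width: 0.0233
t 13.1 p [471.7 -72.8 238.1] R [[0.288, 0.958, 0.0], [0.958, -0.288, -0.0], [-0.0, 0.0, -1.0]] F [-1.3 -0.8 -1.9] w 23.3
brown 137 at z.03 px 240 238
0.03 [75, 71, 68, 65, 76, 111, 118, 100, 67, 65, 76, 75, 76]
0.04 [76, 72, 73, 80, 92, 108, 113, 108, 83, 73, 74, 72, 83]
0.05 [131, 131, 115, 88, 98, 108, 117, 117, 114, 109, 119, 157, 190]
0.066 [85, 84, 76, 88, 101, 110, 114, 118, 116, 108, 112, 126, 130]
0.08 [80, 81, 83, 112, 130, 135, 137, 136, 127, 118, 114, 133, 135]
ref A
brown 290 at z.03 px 255 278
0.03 [82, 83, 77, 75, 67, 66, 68, 60, 52, 71, 82, 78, 78]
0.04 [78, 80, 79, 78, 78, 87, 83, 73, 69, 77, 80, 76, 96]
0.05 [102, 97, 88, 87, 87, 85, 78, 75, 78, 77, 74, 89, 143]
0.066 [81, 86, 91, 98, 104, 105, 105, 108, 120, 143, 143, 136, 122]
0.08 [125, 125, 123, 122, 120, 126, 128, 124, 123, 125, 123, 127, 124]
```

The column of steel-bright pixels over block B shows the pin is there: the shank is about 3 px wide and the head 7 px, with half the brown hidden. Lid B goes to the bench.

```bash
python3 -m pendant '[[[-48.5,20.5,0],0],[[-48.5,20.5,0],0],[[-48.5,20.5,0],0],[[-48.5,20.5,0],0],[[-48.5,20.5,0],0],[[0,0,0],0],[[0,0,0],0]]' && python3 -m pendant '[[[0,0,50],0],[[0,0,50],0],[[0,0,35],0],[[0,0,12],0],[[0,0,6],0],[[0,0,3],0],[[0,0,0],0]]' && python3 -m pendant '[[[0,0,1],0],[[0,0,1],0],[[0,0,0],0]]'
```

```text
time: 14.02
position: [0.4991, -0.3333, 0.2352]
tool_rot: [0.803, 0.596, -0.0, -0.003]
ft_force: [-0.7, 0.1, -1.6]
grip_width: 0.0235
time: 14.9
position: [0.5011, -0.3351, 0.0831]
tool_rot: [0.802, 0.597, 0.0, 0.001]
ft_force: [-0.8, -0.1, -2.1]
grip_width: 0.0232
time: 15.28
position: [0.5006, -0.3348, 0.0802]
tool_rot: [0.802, 0.597, 0.0, 0.0]
ft_force: [0.1, -0.3, -1.0]
grip_width: 0.0235
```

```bash
python3 -c "
from h import *
c=dict(np.load('pics/d2.png.npz'))
x=np.array([.288,.958]);y=np.array([.958,-.288])
for z in (.25,.265,.28,.3,.32,.34):
  print(z,[np.round(w2px(c,[*(np.array([.467,-.1987])-.095*x+s*.0375*y),z])) for s in(-1,1)])
print('nominal body z',.238-.003+.051)
"
python3 -m pendant '[[[0,0,1],0],[[0,0,0],0]]' && python3 -m pendant '[[[0,0,0],0],[[0,0,0],0],[[0,0,0],0],[[0,0,-10],0],[[0,0,-45],0],[[0,0,-5],0]]' 45 20
```

```text
0.25 [array([234., 252.]), array([279., 249.])]
0.265 [array([234., 246.]), array([280., 244.])]
0.28 [array([233., 241.]), array([280., 238.])]
0.3 [array([233., 232.]), array([280., 229.])]
0.32 [array([232., 224.]), array([281., 221.])]
0.34 [array([231., 214.]), array([281., 211.])]
nominal body z 0.286
time: 15.52
position: [0.5007, -0.3347, 0.0801]
tool_rot: [0.802, 0.597, 0.0, 0.0]
ft_force: [-1.3, 1.0, 5.1]
grip_width: 0.0236
time: 16.27
position: [0.5025, -0.3365, 0.1426]
tool_rot: [0.802, 0.597, 0.001, 0.004]
ft_force: [1.3, -1.6, 0.5]
grip_width: 0.0448
```

```bash
python3 - <<'E'
from h import *
a=snap("scene","pics/s6.png");b=snap("side","pics/d6.png")
r=lambda i,x,y,w,h,k:cv2.resize(i[y:y+h,x:x+w],None,fx=k,fy=k,interpolation=cv2.INTER_CUBIC)
for n,X in (("pin",(.472,-.073,.066)),("eye",(.535,.1655,.083))): print(n,w2px(a,X),w2px(b,X))
ps=[w2px(c,X) for X in((.472,-.073,.066),(.535,.1655,.083)) for c in(a,b)]
out=[];
for (u,v),c,(w,h) in zip(ps,(a,b,a,b),((40,30),)*4):
    x,y=int(u)-w//2,int(v)-h//2; print("origin",x,y,"scale 10"); out.append(r(c["pixels"],x,y,w,h,10))
cv2.imwrite("pics/c6.png",np.vstack([np.hstack(out[:2]),np.hstack(out[2:])]))
E
```

```text
pin (np.float64(246.93316350104564), np.float64(179.54947789161565)) (np.float64(239.1707685794392), np.float64(228.62423822410648))
eye (np.float64(301.4059007402529), np.float64(208.69343681027078)) (np.float64(233.61427469467523), np.float64(162.86387467904066))
origin 226 164 scale 10
origin 219 213 scale 10
origin 281 193 scale 10
origin 213 147 scale 10
```

View pics/c6.png

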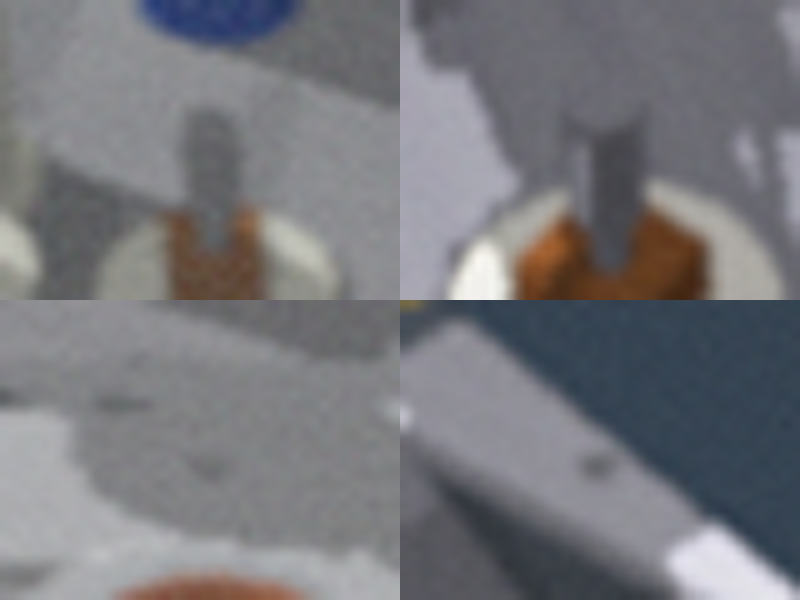

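```bash
python3 - <<'E'
from h import *
a=dict(np.load("pics/s6.png.npz"));b=dict(np.load("pics/d6.png.npz"))
W=lambda c,u,z:px2w(c,*u,z)[:2]*1e3
e=[W(a,(301.55,209.15),.083),W(b,(232.35,162.85),.083)];print("eye",e)
p=[W(a,(246.75,179.6),.066),W(b,(239.45,228.6),.066)];print("pin",p)
for c,u,v in((a,(275.2,203.8),(327.2,203.2)),(b,(207.8,155.5),(249.3,181))):
    A,B=W(c,u,.083),W(c,v,.083);d=B-A;print("edge",A,B,np.hypot(*d),"normal deg",np.degrees(np.arctan2(d[0],-d[1]))%180)
go([.4725,-.0727,.045])
E
```

```text
eye [array([536.72792924, 166.78397933]), array([531.522128  , 166.94734549])]
pin [array([472.5360903 , -73.44787497]), array([472.67058716, -73.17434485])]
edge [553.39943813  79.08710243] [472.33084093 231.08129291] 172.26244916172308 normal deg 28.073962814851427
edge [472.79856764 229.82833315] [550.36868201  70.17825521] 177.497239507093 normal deg 25.913996604640026
t 16.38 p [ 500.9 -335.1  140.3] R [[0.288, 0.958, 0.002], [0.958, -0.288, -0.002], [-0.001, 0.002, -1.0]] F [-0.4  0.1 -0.2] w 44.9
shift [ 243.3 -102.9   94.8]
```

```bash
python3 -m pendant '[[[48.7,-20.6,0],0],[[48.7,-20.6,0],0],[[48.7,-20.6,0],0],[[48.7,-20.6,0],0],[[48.7,-20.6,0],0],[[0,0,20],0],[[0,0,0],0],[[0,0,0],0]]' && python3 -m pendant '[[[0,0,40],0],[[0,0,20],0],[[0,0,10],0],[[0,0,5],0],[[0,0,0],0],[[0,0,0],0]]' && python3 -m pendant '[[[0,0,0],0],[[0,0,0],0],[[0,0,0],0],[[0,0,0],0],[[0,0,0],0]]' 5 30
```

```text
time: 17.38
position: [0.4719, -0.0722, 0.1188]
tool_rot: [0.803, 0.597, -0.0, -0.0]
ft_force: [0.8, -0.4, 0.7]
grip_width: 0.045
time: 18.12
position: [0.4724, -0.072, 0.0446]
tool_rot: [0.802, 0.597, 0.0, 0.001]
ft_force: [0.0, 0.1, 0.5]
grip_width: 0.0449
time: 18.75
position: [0.4719, -0.0718, 0.044]
tool_rot: [0.802, 0.597, 0.0, 0.0]
ft_force: [-1.2, 0.2, 1.1]
grip_width: 0.0191
```

```bash
python3 -m pendant '[[[0,0,-10],0],[[0,0,-30],0],[[0,0,-50],0],[[0,0,-30],0],[[49.5,-2,0],0],[[49.5,-2,0],0],[[49.5,-2,0],0],[[49.5,-2,0],0]]' && python3 -m pendant '[[[49.5,-2,0],0],[[0,0,20],0],[[0,0,10],0],[[0,0,0],0],[[0,0,0],0],[[0,0,0],0]]' && python3 - <<'E'
from h import *
o,R=st(); p=np.array(o["position"])
cs=[snap(n,f"pics/{n}7.png") for n in("wrist","scene","side")]
q=p+[0,0,-(p[2]-.098)]; out=[]
for c,s,k in zip(cs,(50,20,20),(4,10,10)):
    u,v=map(int,w2px(c,[.534,.1665,.09])); print("origin",u-s,v-s,"pred eye",w2px(c,[.534,.1665,.083]),"pred tip",w2px(c,q))
    i=c["pixels"][v-s:v+s,u-s:u+s]; out.append(cv2.resize(i,(400,400),interpolation=2)); print(i.shape)
cv2.imwrite("pics/c7.png",cv2.resize(np.hstack(out),(800,267),interpolation=3) if 0 else np.vstack([np.hstack(out[:2])[:300],]) if 0 else np.vstack([np.hstack([out[0][50:350],out[1][50:350]]),np.hstack([out[2][50:350],np.zeros((300,400,3),np.uint8)])]))
E
```

```text
time: 19.75
position: [0.5211, 0.1216, 0.1645]
tool_rot: [0.802, 0.597, 0.0, 0.0]
ft_force: [0.9, -0.9, -1.0]
grip_width: 0.0193
time: 20.5
position: [0.5339, 0.1676, 0.1346]
tool_rot: [0.803, 0.596, 0.0, 0.0]
ft_force: [0.7, -0.2, -0.7]
grip_width: 0.019
t 20.5 p [533.9 167.6 134.6] R [[0.289, 0.957, 0.001], [0.957, -0.289, 0.0], [0.0, 0.001, -1.0]] F [ 0.7 -0.2 -0.7] w 19.0
origin 197 156 pred eye (np.float64(247.21954417203906), np.float64(203.1194802685256)) pred tip (np.float64(248.466806859556), np.float64(209.06246360441907))
(100, 100, 3)
origin 281 187 pred eye (np.float64(301.8102358803546), np.float64(208.60015452588237)) pred tip (np.float64(302.3781877956073), np.float64(205.40283922268395))
(40, 40, 3)
origin 213 140 pred eye (np.float64(233.19090647650404), np.float64(162.74856872570427)) pred tip (np.float64(232.76322399670238), np.float64(158.47847755847565))
(40, 40, 3)
```

View pics/c7.png

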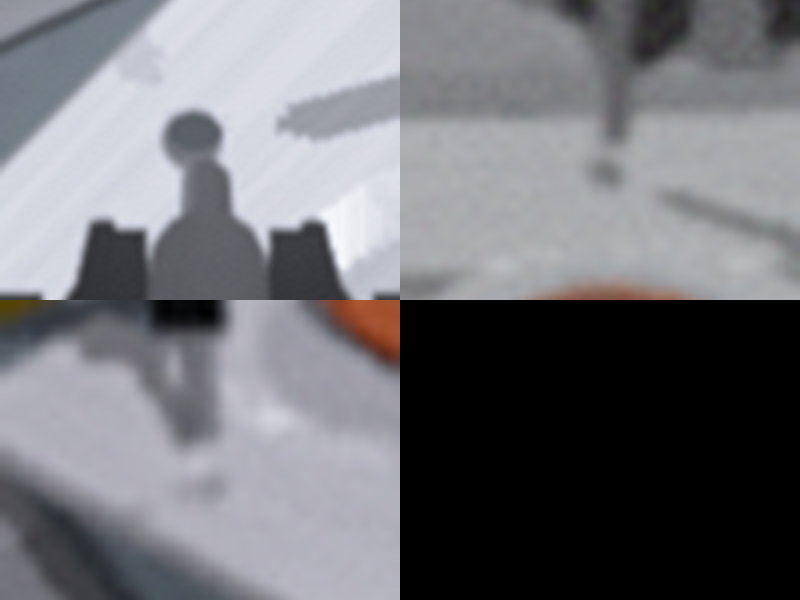

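```bash
python3 - <<'E'
from h import *
w,s,d=[dict(np.load(f"pics/{n}7.png.npz")) for n in("wrist","scene","side")]
R=np.array([[.288,.958],[.958,-.288]])
f=lambda n,c,e,t:print(n,"eye",E:=px2w(c,*e,.083)[:2]*1e3,"tip",T:=px2w(c,*t,.0986)[:2]*1e3,"tool shift",R@(E-T))
f("wrist",w,(244.7,202.6),(248.4,211.1))
# scene crop scale10, y offset 5px ; side same
f("scene",s,(281+20.5-.45,187+5+17.3-.45),(281+21.4-.45,187+5+13.8-.45))
f("side",d,(213+20-.45,140+5+18.8-.45),(213+19.7-.45,140+5+14-.45))
E
```

```text
wrist eye [532.92276187 164.57118883] tip [535.38239712 167.13003356] tool shift [-3.1597482  -1.61938329]
scene eye [536.19668158 164.76147914] tip [534.92782488 166.50784847] tool shift [-1.30759109  1.71851908]
side eye [531.33688709 164.40342015] tip [532.2137431  167.06182577] tool shift [-2.79928711 -0.07440724]
```

Wrist crop: the eye is at (192,138) and the pin tip at about (207,165). The three views agree on roughly -2.7 mm in tool x and ~0 in tool y.

```bash
python3 -m pendant '[[[-2.7,-0.3,5],0],[[0,0,5],0],[[0,0,2],0],[[0,0,2],0],[[0,0,0],0],[[0,0,0],0]]' && python3 -m pendant '[[[0,0,2],0],[[0,0,0],0],[[0,0,0],0]]'&& python3 -m pendant '[[[0,0,1],0],[[0,0,0],0],[[0,0,0],0]]'
```

```text
time: 21.4
position: [0.5325, 0.1657, 0.12]
tool_rot: [0.802, 0.597, 0.0, 0.0]
ft_force: [-0.0, -0.3, -0.4]
grip_width: 0.0193
time: 21.78
position: [0.5324, 0.1656, 0.1179]
tool_rot: [0.802, 0.597, -0.0, 0.0]
ft_force: [0.6, -0.6, -0.7]
grip_width: 0.0195
time: 22.15
position: [0.5324, 0.1656, 0.1169]
tool_rot: [0.802, 0.597, 0.0, 0.0]
ft_force: [-0.8, -0.7, -0.0]
grip_width: 0.0191
```

```bash
python3 -m pendant '[[[0,0,1],0],[[0,0,0],0]]'&& python3 -m pendant '[[[0,0,1],0],[[0,0,0],0]]' && python3 -m pendant '[[[0,0,1],0],[[0,0,0],0],[[0,0,0],0]]'
```

```text
time: 22.4
position: [0.5323, 0.1656, 0.1158]
tool_rot: [0.802, 0.597, -0.0, -0.0]
ft_force: [0.4, 0.2, -0.6]
grip_width: 0.0192
time: 22.65
position: [0.5323, 0.1656, 0.1149]
tool_rot: [0.802, 0.597, -0.0, -0.0]
ft_force: [-0.7, -0.5, -1.1]
grip_width: 0.0192
time: 23.02
position: [0.5324, 0.1656, 0.1139]
tool_rot: [0.802, 0.597, -0.0, -0.0]
ft_force: [-0.4, -0.4, -1.1]
grip_width: 0.0192
```

```bash
python3 -m pendant '[[[0,0,2],0],[[0,0,2],0],[[0,0,2],0],[[0,0,0],0],[[0,0,0],0]]'&& python3 -m pendant '[[[0,0,1],0],[[0,0,0],0]]' && python3 -m pendant '[[[0,0,1],0],[[0,0,0],0],[[0,0,0],0]]'
```

```text
time: 23.65
position: [0.5324, 0.1656, 0.1079]
tool_rot: [0.802, 0.597, -0.0, 0.0]
ft_force: [0.2, -0.1, -0.8]
grip_width: 0.019
time: 23.9
position: [0.5324, 0.1656, 0.1069]
tool_rot: [0.802, 0.597, -0.0, -0.0]
ft_force: [-0.1, 0.2, -0.4]
grip_width: 0.0194
time: 24.28
position: [0.5325, 0.1656, 0.1061]
tool_rot: [0.802, 0.597, 0.0, 0.0]
ft_force: [-0.4, -0.7, 0.5]
grip_width: 0.0193
```

```bash
python3 - <<'E'
from h import *
R=np.array([[.288,.958],[.958,-.288]]);P=lambda a:115*np.array([np.cos(np.radians(a)),np.sin(np.radians(a))])
for a in range(207,170,-2 ): print(a,a-2,np.round(R@(P(a-2)-P(a)),2),"abs",np.round(P(a)-P(207)+[532.4,165.6],1))
E
python3 -m pendant '[[[3.8,0.4,0],0],[[3.8,0.55,0],0],[[0,0,0],0],[[0,0,0],0]]'
```

```text
207 205 [ 2.95 -2.72] abs [532.4 165.6]
205 203 [ 3.04 -2.62] abs [530.6 169.2]
203 201 [ 3.13 -2.51] abs [529.  172.9]
201 199 [ 3.22 -2.4 ] abs [527.5 176.6]
199 197 [ 3.3  -2.29] abs [526.1 180.4]
197 195 [ 3.38 -2.17] abs [524.9 184.2]
195 193 [ 3.45 -2.05] abs [523.8 188. ]
193 191 [ 3.52 -1.93] abs [522.8 191.9]
191 189 [ 3.59 -1.81] abs [522.  195.9]
189 187 [ 3.65 -1.68] abs [521.3 199.8]
187 185 [ 3.7  -1.55] abs [520.7 203.8]
185 183 [ 3.76 -1.42] abs [520.3 207.8]
183 181 [ 3.8  -1.29] abs [520.  211.8]
181 179 [ 3.85 -1.16] abs [519.9 215.8]
179 177 [ 3.88 -1.02] abs [519.9 219.8]
177 175 [ 3.92 -0.88] abs [520.  223.8]
175 173 [ 3.95 -0.75] abs [520.3 227.8]
173 171 [ 3.97 -0.61] abs [520.7 231.8]
171 169 [ 3.99 -0.47] abs [521.3 235.8]
time: 24.78
position: [0.532, 0.1714, 0.106]
tool_rot: [0.802, 0.597, -0.004, -0.001]
ft_force: [-5.1, -5.1, 7.4]
grip_width: 0.0192
```

I sent that shift with a wrong tool-y guess, before the table had printed. Forces stayed at 5–7 N. Correcting back onto the arc now.

```bash
python3 -m pendant '[[[-0.9,-3,0],0],[[-0.9,-3.1,0],0],[[0,0,0],0],[[0,0,0],0]]' && python3 -c "
from h import *
st()"
```

```text
time: 25.28
position: [0.5295, 0.1728, 0.1061]
tool_rot: [0.802, 0.597, 0.0, 0.0]
ft_force: [-0.9, -1.8, 2.1]
grip_width: 0.0192
t 25.27 p [529.5 172.8 106.1] R [[0.288, 0.958, 0.001], [0.958, -0.288, 0.0], [0.0, 0.0, -1.0]] F [-0.9 -1.8  2.1] w 19.2
```

```bash
P='python3 -m pendant'; ( $P '[[[1.6,-1.25,0.5],0],[[1.6,-1.25,0],0],[[0,0,0],0]]'; $P '[[[1.6,-1.2,0.3],0],[[1.6,-1.2,0],0],[[0,0,0],0]]'; $P '[[[1.65,-1.15,0],0],[[0,0,0],0]]'; $P '[[[1.65,-1.15,0],0],[[0,0,0],0]]'; $P '[[[1.7,-1.1,0],0],[[0,0,0],0]]'; $P '[[[1.7,-1.1,0],0],[[0,0,0],0]]' ) | grep -E 'pos|force'
```

```text
position: [0.5282, 0.1759, 0.1059]
ft_force: [-0.2, -5.0, 5.4]
position: [0.5268, 0.1794, 0.1059]
ft_force: [-2.2, -5.8, 7.4]
position: [0.5261, 0.1813, 0.1059]
ft_force: [-1.7, -5.8, 7.1]
position: [0.5254, 0.1832, 0.1059]
ft_force: [-1.8, -6.0, 6.7]
position: [0.5248, 0.1851, 0.1059]
ft_force: [-1.7, -5.3, 8.0]
position: [0.5242, 0.187, 0.1059]
ft_force: [-1.5, -5.2, 7.3]
```

```bash
P='python3 -m pendant'; ( $P '[[[1.72,-1.05,0],0],[[0,0,0],0]]'; $P '[[[1.72,-1.0,0],0],[[0,0,0],0]]'; $P '[[[1.75,-1.0,0],0],[[0,0,0],0]]'; $P '[[[1.77,-0.95,0],0],[[0,0,0],0]]'; $P '[[[1.8,-0.9,0],0],[[0,0,0],0]]'; $P '[[[1.8,-0.9,0],0],[[0,0,0],0]]' ) | grep -E 'pos|force'
```

```text
position: [0.5235, 0.189, 0.1059]
ft_force: [-1.1, -5.2, 7.8]
position: [0.523, 0.1909, 0.1059]
ft_force: [-1.0, -5.8, 7.4]
position: [0.5225, 0.1928, 0.1059]
ft_force: [-2.3, -6.2, 7.9]
position: [0.522, 0.1948, 0.1058]
ft_force: [-1.5, -6.5, 8.3]
position: [0.5216, 0.1967, 0.1059]
ft_force: [-2.3, -5.7, 7.8]
position: [0.5211, 0.1988, 0.1058]
ft_force: [-1.2, -5.6, 7.8]
```

```bash
P='python3 -m pendant'; ( $P '[[[1.83,-0.83,0],0],[[0,0,0],0]]'; $P '[[[1.84,-0.8,0],0],[[0,0,0],0]]'; $P '[[[1.85,-0.77,0],0],[[0,0,0],0]]'; $P '[[[1.87,-0.73,0],0],[[0,0,0],0]]'; $P '[[[1.88,-0.7,0],0],[[0,0,0],0]]'; $P '[[[1.9,-0.67,0],0],[[0,0,0],0]]' ) | grep -E 'pos|force'
```

```text
position: [0.5205, 0.2021, 0.105]
ft_force: [-1.1, -0.7, -0.7]
position: [0.5203, 0.2043, 0.1047]
ft_force: [-1.7, 0.2, -0.3]
position: [0.5202, 0.206, 0.1048]
ft_force: [-1.7, -0.1, -0.7]
position: [0.52, 0.2075, 0.1048]
ft_force: [-1.7, -1.8, -1.7]
position: [0.5198, 0.2085, 0.1049]
ft_force: [-2.4, -5.6, -1.6]
position: [0.5195, 0.2094, 0.1049]
ft_force: [-2.4, -7.7, 0.1]
```

The hole is found: Fz fell to 0 between y≈201 and 207.5, then the pin met the wall. I'll back up to the middle and push down.

```bash
P='python3 -m pendant'; ( $P '[[[-3.5,1.3,0],0],[[-3.5,1.3,0],0],[[0,0,0],0],[[0,0,0],0]]'; $P '[[[0,0,1],0],[[0,0,0],0]]';  $P '[[[0,0,1],0],[[0,0,0],0]]'; $P '[[[0,0,1],0],[[0,0,0],0]]'; $P '[[[0,0,1],0],[[0,0,0],0]]' ) | grep -E 'time|pos|force'
```

```text
time: 30.52
position: [0.5206, 0.2043, 0.1051]
ft_force: [-1.9, -0.9, -1.2]
time: 30.78
position: [0.5207, 0.2044, 0.1044]
ft_force: [-2.9, -0.5, 1.1]
time: 31.02
position: [0.5207, 0.2043, 0.1032]
ft_force: [-3.6, -1.3, 1.8]
time: 31.28
position: [0.5208, 0.2043, 0.1021]
ft_force: [-3.0, -0.3, 1.9]
time: 31.52
position: [0.5207, 0.2042, 0.101]
ft_force: [-3.8, -1.3, 0.5]
```

```bash
P='python3 -m pendant'; ( $P '[[[-0.2,-0.5,2],0],[[0,0,2],0],[[0,0,0],0]]'; $P '[[[0,0,3],0],[[0,0,2],0],[[0,0,0],0]]';  $P '[[[0,0,3],0],[[0,0,2],0],[[0,0,0],0]]') | grep -E 'time|pos|force|grip'
```

```text
time: 31.9
position: [0.5204, 0.2042, 0.0968]
ft_force: [-2.6, -1.0, -2.3]
grip_width: 0.0193
time: 32.28
position: [0.5203, 0.2042, 0.0918]
ft_force: [-2.3, -0.8, -1.6]
grip_width: 0.0193
time: 32.65
position: [0.5202, 0.2042, 0.0868]
ft_force: [-3.3, 0.5, -1.6]
grip_width: 0.0193
```

```bash
P='python3 -m pendant'; ( $P '[[[0,0,2],0],[[0,0,2],0],[[0,0,0],0]]'; $P '[[[0,0,1],0],[[0,0,0],0]]';  $P '[[[0,0,1],0],[[0,0,0],0]]';  $P '[[[0,0,1],0],[[0,0,0],0]]') | grep -E 'time|pos|force|grip'
```

```text
time: 33.02
position: [0.5201, 0.2041, 0.0829]
ft_force: [-3.2, -1.4, -0.4]
grip_width: 0.0194
time: 33.28
position: [0.5202, 0.2042, 0.0821]
ft_force: [-2.7, -0.4, 0.5]
grip_width: 0.0193
time: 33.52
position: [0.5201, 0.2042, 0.0811]
ft_force: [-4.3, -0.8, 2.0]
grip_width: 0.0192
time: 33.78
position: [0.5202, 0.2042, 0.0811]
ft_force: [-5.3, -1.7, 8.3]
grip_width: 0.0193
```

It bottomed at the predicted height: z stalls at 81.1 with Fz 8 N. Releasing and retracting.

```bash
P='python3 -m pendant'; ( $P '[[[0,0,0],0],[[0,0,0],0],[[0,0,0],0],[[0,0,0],0]]' 40 30; $P '[[[0,0,-10],0],[[0,0,-20],0],[[0,0,-40],0],[[0,0,-50],0],[[-40,-40,-20],0],[[-40,-40,0],0],[[0,0,0],0],[[0,0,0],0]]') | grep -E 'time|pos|force|grip'
python3 - <<'E'
from h import *
a=snap("scene","pics/s8.png");b=snap("side","pics/d8.png")
r=lambda i,x,y,w,h,k:cv2.resize(i[y:y+h,x:x+w],None,fx=k,fy=k,interpolation=cv2.INTER_CUBIC)
u,v=map(int,w2px(b,[.56,.2,.1])); s,t=map(int,w2px(a,[.56,.2,.1]))
top=np.hstack([r(a["pixels"],s-40,t-30,80,60,5),r(b["pixels"],u-40,v-30,80,60,5)])
bot=np.hstack([r(a["pixels"],100,120,240,180,400/240),r(b["pixels"],130,90,290,218,400/290)[:300]])
cv2.imwrite("pics/c8.png",np.vstack([top,bot[:300]])); print(top.shape,bot.shape)
for X in((.5205,.2042,.123),(.5205,.2042,.148)): print(X[2],w2px(a,X),s-40,t-30,w2px(b,X),u-40,v-30)
E
```

```text
time: 34.28
position: [0.5207, 0.2042, 0.0801]
ft_force: [0.0, 0.8, 0.3]
grip_width: 0.0392
time: 35.28
position: [0.4217, 0.1507, 0.2211]
ft_force: [-0.0, -0.1, 0.6]
grip_width: 0.0401
(300, 800, 3) (300, 800, 3)
0.123 (np.float64(314.9464078172694), np.float64(200.8221693722093)) 268 183 (np.float64(224.2011145025107), np.float64(145.80058402000708)) 197 120
0.148 (np.float64(315.5133571234509), np.float64(195.0974301427665)) 268 183 (np.float64(223.5641167021141), np.float64(138.68959262017717)) 197 120
```

View pics/c8.png

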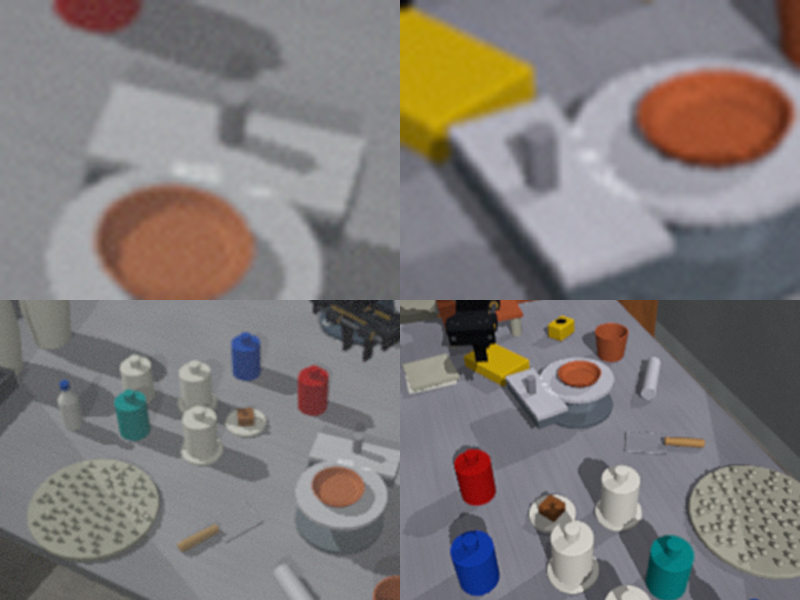

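The pin head's top is at scene crop (233,92) and side crop (140,125). For fully home I predicted (235,89) and (136,129), and 25 mm proud would be ~30 px higher, so it rests on the tail. The dish is on the wheel and the lids stand upright.

```bash
python3 - <<'E'
from h import *
x=cv2.imread("pics/s0.png").astype(int);y=cv2.imread("pics/s8.png").astype(int)
for n,(u,v,w,h) in dict(sponge=(355,225,65,40),glue=(130,165,22,38),rib=(200,248,65,28)).items():
    print(n,"mean abs diff",abs(x[v:v+h,u:u+w]-y[v:v+h,u:u+w]).mean().round(1))
    m=[(i[...,2]-i[...,0]>90)[v:v+h,u:u+w] for i in(x,y)]; print([np.round(np.argwhere(k).mean(0),1) if k.any() else None for k in m])
st(); order.hand_in()
E
```

```text
sponge mean abs diff 6.0
[array([16.4, 29.8]), array([16.9, 29.5])]
glue mean abs diff 2.9
[None, None]
rib mean abs diff 2.6
[None, None]
t 35.38 p [422.5 150.9 220.7] R [[0.288, 0.958, 0.003], [0.958, -0.288, 0.0], [0.001, 0.002, -1.0]] F [-0.4  0.7  0. ] w 39.9
the job is handed in; nothing more can be done
```

The wheel is locked: the pin is through the eye and fully home in the plate, and I handed the job in at about 35 s. The rig gave no verdict.

**What I did:** The first pot was empty, so I put its lid back on. The pin was under the second lid, which now stands upright on the bench. I put the pin through the eye and turned the wheel clockwise with light downward pressure. The vertical force dropped to zero about 20° round, where the hole was. I pushed the pin down until it stalled at the predicted height with 8 N, let go and moved the arm clear.

**Last checks:**
- **Pin:** both cameras show the head's top within about 1 px of where it should be when resting on the tail.
- **Dish and lids:** the dish is on the wheel and all three lids stand upright.
- **Bystanders:** the bottle and spatula show no change from the first picture. The sponge's outline centre differs by half a pixel, with the wheel's tail now beside it in view.

**What went wrong or disagreed:**
- **Fingertip height:** the fingertips sat roughly 35 mm higher than the stated tool geometry implied. My first grasps closed on nothing, until I lowered the gripper to match the pictures and the contact.
- **Wrong shift:** I sent one turning move about 6 mm off the arc. Forces stayed between 5 and 8 N, and I corrected it straight away.

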